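# Put the medicine drawer back in order

### The job

The three things in the medicine drawer stand on each other's places: put the white canister on the round wooden disc, the purple syrup bottle in the rimmed steel dish and the grey tablet crusher on the square rubber mat, each upright in the middle of its place. Use the empty six-sided tile as the free spot to stand one of them on along the way. Tip nothing over, and leave the measuring spoon and the small carton in the drawer where they lie.

Things in the scene. Friction and masses are not known exactly. Their poses are not given: they have to be found in the camera images.
- canister: White plastic screw-top canister, an upright cylinder 66 mm in diameter and 95 mm tall (lid the top 21 mm, same diameter; a slightly narrower 3 mm groove below the lid), about 0.16 kg. Starts on the dish. Origin: centre of its underside; z up.
- bottle: Purple glass syrup bottle with black cap, upright: body a cylinder 52 mm in diameter up to 66 mm height, then a sloping shoulder to a neck; cap 29 mm in diameter, top at 105 mm. About 0.22 kg. Starts on the square mat. Origin: centre of its underside; z up.
- crusher: Squat grey tablet crusher with its hinged lid shut (the lid does not open), a rounded block 56 x 56 mm and 58 mm tall, about 0.20 kg. Its two y faces are flat and free (56 mm apart: grip these); a hinge pin on the +x face and a thumb tab on the -x face stick out up to 8 mm. Starts on the round disc. Origin: centre of its underside; z up.
- disc: Fixed flat dark-wood round disc, 92 mm in diameter, 6 mm thick, on the cork floor of the drawer: the canister's place. Origin: centre of its underside (its top is 6 mm above); z up.
- dish: Fixed shallow round steel drip dish, 98 mm outer diameter, with a 3 mm thick rim 10 mm high (clear inside 92 mm): the bottle's place. Origin: centre of its underside; its inner floor is 3 mm above; z up.
- mat: Fixed flat black rubber square mat, 88 x 88 mm, 6 mm thick: the crusher's place. Origin: centre of its underside (its top is 6 mm above); x and y along its sides; z up.
- trivet: Fixed flat white ceramic six-sided tile, 86 mm across flats, 6 mm thick, empty at the start: the free spot. Origin: centre of its underside (its top is 6 mm above); z up.
- spoon: Steel measuring spoon lying on the cork, about 100 mm long along its x, 32 mm wide bowl at +x, 8 mm high; not to be disturbed. Origin: at the middle of its length, on the underside.
- carton: Small white carton with a green band lying on the cork, 74 (x) x 40 (y) x 24 mm; not to be disturbed. Origin: centre of its underside.
- drawer: The medicine drawer, lifted out onto the worktop: a fixed open wooden tray, 324 x 544 mm outside, its walls 12 mm thick with tops 38 mm above the worktop, its cork floor 8 mm above the worktop; the four places, spoon and carton lie in two rows of three on it, centres 110 mm or more apart. Origin: centre of its underside.
Not all that is in view belongs to the job. What is shaped like the canister but red is not meant. Leave any green look-alike of the bottle alone.

How it is judged:
By the outcome, as a careful person would: the job done as asked, in the order asked, and still so for the second after the job is handed in, with the robot touching nothing.
It also fails if it takes over 96 s, if anything falls off the work surface, if the arm or the gripper's body presses on something with over 40 N, if the wrist force passes 120 N, or if a joint passes its speed limit or range.

### The arm

A 6-joint arm with a two-finger parallel gripper is mounted at the origin on the work surface. World frame = base frame: x ahead of the robot, y to its left, z up, the work surface at z = 0. Lengths are in m, angles in rad, forces in N, time in s.
With the tool pointing down it reaches from about 0.4 to 0.825 m from the base axis. Payload 7 kg.
Tool frame: the origin (TCP) lies at the very end of the fingers, on their centre line; the grasp point (between the pads) lies 19 mm behind it; x points along the fingers, y is the direction in which the jaws open and shut, and the axes are right-handed (so a half turn about x gives the same grasp; the last joint's range is limited). The gripper opens to 88 mm and grips with 3 to 60 N. Pads are 19 mm wide; open, the fingers measure 130 mm over their backs; the gripper's body (78 mm by 193 mm) begins 47 mm behind the grasp point.
Start: joints at [1.564, 0.359, 0.012, 0, -1.224, -0.288], TCP at [0.196, 0.646, 0.227] pointing down, gripper open.
Joint ranges: [-3.07, 3.07], [-1.43, 2.12], [-1.02, 1.25], [-3.03, 1.67], [-3.05, -0], [-3.03, 3.03]. Speed limits (rad/s): [2.39, 2.39, 3.01, 3.14, 3.14, 3.14].

### API

Orientations are given as [roll, pitch, yaw] about the fixed x, y, z axes, in that order (R = Rz(yaw) Ry(pitch) Rx(roll)).
In Python, from station import arm gives the robot as it stands.
- The arm moves only by the shell command python3 -m inch 'ROWS' [OPENING] [FORCE]. ROWS is text: rows parted by semicolons, each of 6 numbers parted by spaces: the shift along the world's x, y, z in units of 30 mm (1.0 is 30 mm), then the turn, a rotation vector about the world's x, y, z in units of 5 degrees (1.0 is 5 degrees). In form: dx dy dz wx wy wz; .... A call has 1 to 12 rows; each row shifts and turns the commanded pose from where the row before left it; what a row does not reach is not made up. A row lasts 1/8 s, in which the tool goes at most 62.5 mm and 10.7 degrees, less where a joint would pass 70% of its speed; a pose out of reach is approached as far as the arm can. A call is refused whole if a number of a shift passes 1 or a number of a turn 1, either way. A call with a gripper value outside its range is refused whole. OPENING is the opening, from 0 (shut) to 1 (fully open), set as the call begins (- or left out, the last holds). The fingers move at their own pace and stop on an object; FORCE is the grip in N (left out, the last holds). Time passes only in rows, so rows that do not move let the fingers close. It gives the time, the measured TCP pose, the force and the opening at its end, in the units of the state.
- arm.get_state(): the state, without advancing time (a new reading comes with each control period).
- arm.grab_frame(name): name is "side" or "top" or "wrist"; returns a dict with "frame" (400x640x3 uint8, red, green, blue), "range_z" (400x640 float32, m along the optical axis (not along the pixel's ray), 0 where there is no reading), "mtx" (3x3 intrinsics, pixels), "pose" (4x4, takes a point from camera to world coordinates). Camera axes: x right, y up, looking along -z (the intrinsics and any distortion apply to the point x, -y, -z); pixel columns grow to the right and rows downward; lengths in m; the calibration is good to about 2 mm. A picture is of the moment at which its call begins.
- arm.job_done(): hands the job in, once; it reports no verdict.
Trained networks look in a picture, given as the dict that the camera call returned (one of the last four; its "shot" number tells which), for a name from the list of things; names that differ only in an ending like _2 or _b are one class to them, and where a whole thing is asked for, a point or a joint stands for the part that bears it (a point fixed in the world has none). Each returns a list of dicts, best first, with "confidence" (0 to 1); they miss things now and then, are a little off and sometimes report something else, mostly with a low value. They report only what shows in the picture. A call takes as long as a camera call. They do not tell look-alikes from the thing itself.
- arm.search_frame(picture, target): "extent" ([centre column, centre row, width, height] as shares, 0 to 1, of the picture: columns of its width, rows of its height, round what is visible of it).
- arm.masks_of(picture, target): "mask" (400x640 bool, what is visible of it) and "extent" ([centre column, centre row, width, height] as shares, 0 to 1, of the picture: columns of its width, rows of its height, round what is visible of it).
- arm.place_of(picture, target): "position" ([column, row] as shares, 0 to 1, of the picture: columns of its width, rows of its height: a listed point, or the origin of a listed thing).
The state is a dict: "t": time; "q": joint angles; "qd": joint speeds; "joint_efforts": joint torques, N m; "eef_pos": TCP position; "ee_rot": TCP orientation; "force": force on the tool from outside, world axes, zero at the start; "moment": the same for the moment, N m; "width": finger opening in m.
Only numpy, scipy, OpenCV 4.12 (cv2) and the standard library are available. Lean on these libraries where they do the work, as an engineer would, in place of code of your own. Each camera call takes 0.05 s, during which the arm holds its last target. There are 200 camera calls.

## Working session

There is one attempt and no reset: what is moved stays moved. The work goes in short steps, Python scripts to look and compute and a shell command to move; the robot and the scene stay as the last step left them, time stands still between calls to the robot, and variables do not carry over. Pictures are saved under pics/ and viewed, about 12 in all and at most 16, crops included, and the job is handed in when it is done.

```bash
mkdir -p pics; ls; cat > h.py <<'E'
import numpy as np,cv2
from station import arm
def save(p,n): cv2.imwrite(f'pics/{n}.png',cv2.cvtColor(p['frame'],cv2.COLOR_RGB2BGR))
def cloud(p):
    z=p['range_z'];K=p['mtx'];v,u=np.indices(z.shape)
    c=np.stack([(u-K[0,2])/K[0,0]*z,-(v-K[1,2])/K[1,1]*z,-z],-1)
    w=c@p['pose'][:3,:3].T+p['pose'][:3,3]; w[z<=0]=np.nan
    return w
E
python3 - <<'E'
from h import *
s=arm.get_state();print(s['t'],s['eef_pos'],s['ee_rot'],s['width'])
for n in('top','side'):
    p=arm.grab_frame(n);save(p,n+'0');print(n,p.keys(),p['pose'].round(3).tolist(),p['mtx'].round(1).tolist())
    w=cloud(p)
    for t in('canister','bottle','crusher','disc','dish','mat','trivet','spoon','carton','drawer'):
        for r in arm.masks_of(p,t)[:3]:
            q=w[r['mask']];q=q[~np.isnan(q[:,0])]
            e=np.array(r['extent'])*[640,400,640,400]
            if len(q): 
                hi=q[q[:,2]>np.percentile(q[:,2],98)-.004]
                print(t,round(r['confidence'],2),e.round(),'med',np.median(q,0).round(3),'top',hi.mean(0).round(3),'mid',((hi.min(0)+hi.max(0))/2).round(3))
E
```

```text
pics
0.0 [0.19600903 0.64540117 0.22563986] [ 1.65223038  1.56917548 -1.78430224] 0.08762835735791998
top dict_keys(['frame', 'range_z', 'mtx', 'pose', 'shot']) [[0.011, 0.996, -0.086, 0.374], [-1.0, 0.011, -0.004, 0.096], [-0.003, 0.086, 0.996, 1.033], [0.0, 0.0, 0.0, 1.0]] [[444.2, 0.0, 317.1], [0.0, 444.2, 201.1], [0.0, 0.0, 1.0]]
canister 0.88 [275. 186.  37.  34.] med [0.486 0.193 0.105] top [0.489 0.195 0.107] mid [0.489 0.195 0.108]
canister 0.57 [184. 233.  39.  33.] med [0.383 0.382 0.094] top [0.383 0.392 0.095] mid [0.383 0.392 0.097]
bottle 0.96 [274. 130.  23.  32.] med [0.62  0.196 0.086] top [0.63 0.2  0.12] mid [0.63 0.2  0.12]
bottle 0.95 [252. 280.  31.  29.] med [0.287 0.235 0.072] top [0.283 0.241 0.105] mid [0.282 0.241 0.107]
crusher 0.63 [426. 127.  36.  35.] med [ 0.623 -0.138  0.07 ] top [ 0.627 -0.142  0.072] mid [ 0.626 -0.143  0.074]
crusher 0.24 [425. 131.  42.  36.] med [ 0.615 -0.126  0.014] top [ 0.622 -0.135  0.017] mid [ 0.631 -0.145  0.021]
disc 0.74 [428. 131.  37.  35.] med [ 0.615 -0.127  0.014] top [ 0.621 -0.138  0.016] mid [ 0.63  -0.146  0.04
[... 1475 characters left out ...]
4] top [ 0.616 -0.163  0.014] mid [ 0.628 -0.149  0.014]
dish 0.7 [302. 175.  45.  27.] med [0.467 0.176 0.012] top [0.478 0.179 0.017] mid [0.489 0.194 0.025]
mat 0.65 [358. 155.  52.  28.] med [0.609 0.176 0.013] top [0.621 0.182 0.014] mid [0.629 0.189 0.019]
trivet 0.94 [401. 308.  56.  58.] med [ 0.473 -0.155  0.014] top [ 0.473 -0.154  0.014] mid [ 0.474 -0.153  0.015]
spoon 0.93 [346. 239.  41.  27.] med [0.488 0.01  0.016] top [0.482 0.011 0.016] mid [0.472 0.015 0.016]
carton 0.68 [407. 196.  41.  40.] med [0.621 0.018 0.031] top [0.626 0.023 0.032] mid [0.627 0.023 0.032]
drawer 0.65 [395. 248. 318. 275.] med [ 0.537 -0.046  0.008] top [ 0.526 -0.069  0.038] mid [0.552 0.029 0.074]
```

View pics/top0.png

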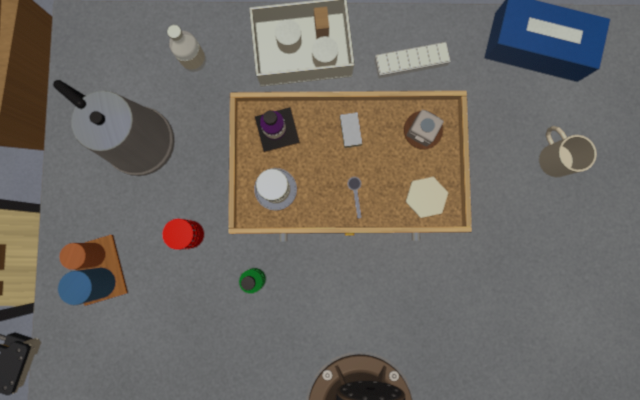

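View pics/side0.png

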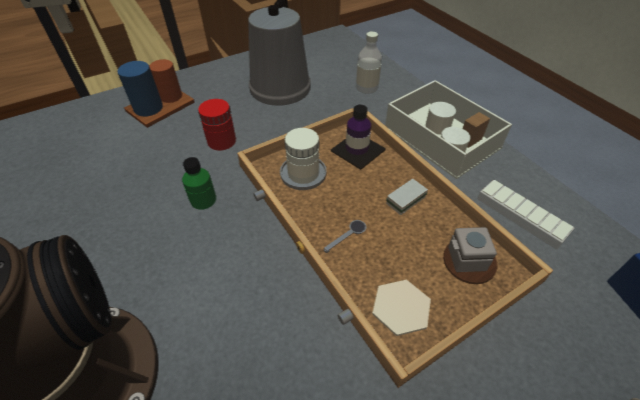

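Candidates in top view:
- **Canister:** white on the dish (272,185); red (182,234); white pots in the basket (289,38) and (325,52).
- **Bottle:** purple (272,125); green (252,281); pale clear (184,45).
- **Crusher:** only (426,127).

I choose white/dish, purple/mat and grey/disc. Next I measure more precisely and check the choice in one close crop.

```bash
python3 - <<'E'
from h import *
from scipy.spatial.transform import Rotation as R
s=arm.get_state();M=R.from_euler('xyz',s['ee_rot']).as_matrix();print('tool x',M[:,0].round(3),'tool y',M[:,1].round(3))
W=[]
for n in('top','side'):
    p=arm.grab_frame(n);w=cloud(p).reshape(-1,3);W.append(w[~np.isnan(w[:,0])])
    if n=='top':
        c=p['frame'][85:240,225:475];cv2.imwrite('pics/crop1.png',cv2.cvtColor(cv2.resize(c,None,fx=3.2,fy=3.2,interpolation=cv2.INTER_CUBIC)[:600,:800],cv2.COLOR_RGB2BGR))
def near(w,c,r,z0,z1): return w[(np.hypot(*(w[:,:2]-c).T)<r)&(w[:,2]>z0)&(w[:,2]<z1)]
for nm,c,r,z0,z1 in[('crusher top',(.626,-.142),.06,.055,.09),('crusher hi',(.626,-.142),.06,.066,.09),('canister top',(.488,.194),.06,.095,.12),('cap',(.63,.199),.04,.11,.13),('btl body',(.63,.199),.06,.03,.08),('disc',(.626,-.142),.06,.0115,.02),('mat',(.622,.19),.075,.0115,.02),('trivet',(.474,-.153),.06,.0115,.02),('dish',(.488,.194),.056,.0125,.025)]:
    for k,w in enumerate(W+[np.vstack(W)]):
        q=near(w,c,r,z0,z1)
        if len(q)<6: continue
        xy=(q[:,:2]*1000).astype(np.float32)
        (a,b),rad=cv2.minEnclosingCircle(xy);rc=cv2.minAreaRect(xy)
        print(nm,'TS+'[k],len(q),'z',np.median(q[:,2]).round(4),q[:,2].max().round(4),'circ',round(a),round(b),round(rad,1),'rect',np.round(rc[0]),np.round(rc[1],1),round(rc[2],1))
E
```

```text
tool x [-0. -0. -1.] tool y [-0.291 -0.957  0.   ]
crusher top T 696 z 0.0704 0.0775 circ 628 -142 37.5 rect [ 627. -141.] [56.1 69.9] 61.2
crusher top S 1136 z 0.0695 0.0745 circ 626 -142 37.7 rect [ 624. -141.] [56.8 64.2] 62.3
crusher top + 1832 z 0.0698 0.0775 circ 627 -142 38.2 rect [ 627. -142.] [57.7 70.3] 62.3
crusher hi T 619 z 0.0708 0.0775 circ 628 -141 37.2 rect [ 628. -142.] [56.  56.5] 61.0
crusher hi S 933 z 0.0699 0.0745 circ 627 -143 36.6 rect [ 627. -142.] [56.6 57.2] 62.0
crusher hi + 1552 z 0.0702 0.0775 circ 628 -142 37.5 rect [ 627. -142.] [57.3 57.3] 61.0
canister top T 772 z 0.106 0.1124 circ 489 195 33.7 rect [489. 195.] [65.8 63.4] 1.4
canister top S 717 z 0.1055 0.1088 circ 489 194 33.8 rect [489. 194.] [65.1 65.1] 40.9
canister top + 1489 z 0.1057 0.1124 circ 488 194 33.9 rect [488. 194.] [66.2 65.3] 17.7
cap T 153 z 0.1187 0.123 circ 630 201 14.6 rect [629. 200.] [27.4 25.7] 0.4
cap S 136 z 0.1181 0.121 circ 630 199 15.0 rect [630. 199.] [27.9 27.3] 54.5
cap + 289 z 0.1184 0.123 circ 630 200 15.2 rect [630. 200.] [28.2 28.7] 88.1
btl body T 142 z 0.0595 0
[... 498 characters left out ...]
 623 190 74.2 rect [625. 189.] [142.2 137.2] 88.3
mat S 662 z 0.0138 0.0199 circ 629 194 60.5 rect [630. 195.] [90.7 89.2] 14.7
mat + 1486 z 0.014 0.0199 circ 623 190 74.2 rect [625. 189.] [142.2 137.2] 88.3
trivet T 1202 z 0.0145 0.0195 circ 474 -153 59.8 rect [ 474. -152.] [114.8 114.2] 9.3
trivet S 2305 z 0.0139 0.0171 circ 474 -153 49.3 rect [ 474. -153.] [98.5 85.9] 42.4
trivet + 3507 z 0.014 0.0195 circ 474 -153 59.8 rect [ 474. -152.] [114.8 114.2] 9.3
dish T 241 z 0.0166 0.0234 circ 489 192 52.0 rect [489. 196.] [96.4 96.9] 19.9
dish S 339 z 0.0169 0.0249 circ 488 195 49.8 rect [484. 187.] [79.4 97. ] 60.6
dish + 580 z 0.0168 0.0249 circ 489 193 52.2 rect [488. 195.] [97.5 98.7] 24.8
```

View pics/crop1.png

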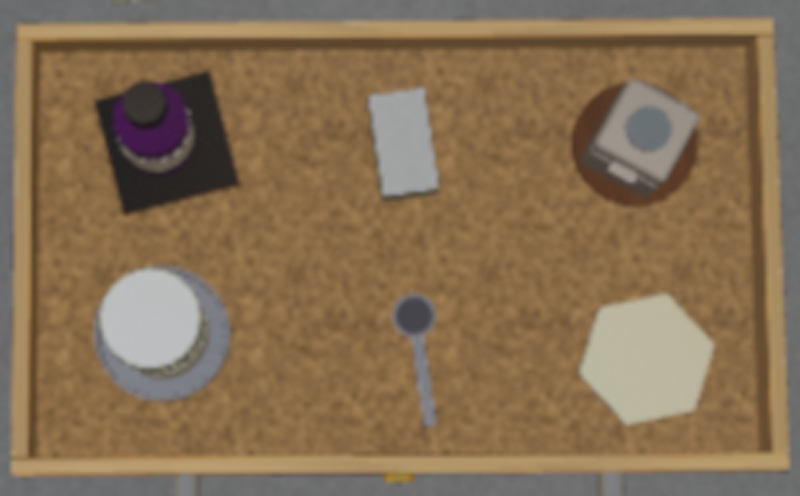

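The crop confirms the choice: white canister on the dish (150,318), purple bottle on the mat (150,125), grey crusher on the disc (640,135) with its tab at (622,172), and the empty tile (648,358). The crusher's yaw is about -29°. I'll move it to the tile first.

```bash
python3 -m inch '.53 -.97 0 0 0 -.2;.53 -.97 0 0 0 -.2;.53 -.97 0 0 0 -.2;.53 -.97 0 0 0 -.2;.53 -.97 0 0 0 -.2;.53 -.97 0 0 0 -.2;.53 -.97 0 0 0 -.2;.53 -.97 0 0 0 -.2;.53 -.97 0 0 0 -.2;.53 -.97 0 0 0 -.2;.53 -.97 0 0 0 -.2;.53 -.97 0 0 0 -.2' 1 20
python3 -m inch '.53 -.97 0 0 0 0;.53 -.97 0 0 0 0;.53 -.97 0 0 0 0;.53 -.97 0 0 0 0;.53 -.97 0 0 0 0;.53 -.97 0 0 0 0;.53 -.97 0 0 0 0;.53 -.97 0 0 0 0;.53 -.97 0 0 0 0;.53 -.97 0 0 0 0;.53 -.97 0 0 0 0;0 0 0 0 0 0'
cat >> h.py <<'E'
from scipy.spatial.transform import Rotation as R
def st():
    s=arm.get_state();M=R.from_euler('xyz',s['ee_rot']).as_matrix()
    print('t',round(s['t'],2),'tcp',np.round(s['eef_pos'],4),'ty ang',np.degrees(np.arctan2(M[1,1],M[0,1])).round(1),'tx',M[:,0].round(3),'w',round(s['width'],4),'F',np.round(s['force'],1),'q6',round(s['q'][5],2));return s
E
python3 - <<'E'
from h import *
st();p=arm.grab_frame('wrist');save(p,'w1');w=cloud(p)
for t in('crusher','disc','canister','trivet'):
    for r in arm.masks_of(p,t)[:2]:
        q=w[r['mask']];q=q[~np.isnan(q[:,0])]
        if len(q):
            z=np.median(q[:,2]);xy=(q[abs(q[:,2]-z)<.004][:,:2]*1000).astype(np.float32)
            print(t,round(r['confidence'],2),z.round(4),cv2.minEnclosingCircle(xy),cv2.minAreaRect(xy))
E
```

```text
t: 2.7
eef_pos: [0.3873, 0.2957, 0.2268]
ee_rot: [-1.635, 1.57, 1.002]
force: [-0.5, 0.7, 0.5]
width: 0.088
t: 4.2
eef_pos: [0.5624, -0.0251, 0.2262]
ee_rot: [1.17, 1.57, -2.478]
force: [-0.7, 0.5, -0.4]
width: 0.088
t 4.2 tcp [ 0.5624 -0.0251  0.2262] ty ang -119.0 tx [-0. -0. -1.] w 0.088 F [-0.7  0.5 -0.4] q6 0.76
crusher 0.91 0.0696 ((628.9589233398438, -139.44732666015625), 37.1618766784668) ((629.2396240234375, -139.9432373046875), (56.110137939453125, 55.12006378173828), 61.02186584472656)
crusher 0.62 0.0316 ((628.5689697265625, 25.038082122802734), 40.82991027832031) ((628.5396728515625, 25.658695220947266), (73.75206756591797, 40.18375015258789), 8.886518478393555)
disc 0.69 0.0136 ((633.6766357421875, -144.03326416015625), 45.80305099487305) ((633.0656127929688, -141.4278564453125), (90.67699432373047, 85.50564575195312), 7.301321506500244)
canister 0.53 0.0318 ((479.9581298828125, 166.85443115234375), 10.139467239379883) ((479.7371520996094, 166.1894073486328), (2.2252368927001953, 20.26199722290039), 71.61975860595703)
trivet 0.55 0.0136 ((476.1736755371094, -150.49493408203125), 49.11714172363281) ((475.9256896972656, -150.85125732421875), (86.77228546142578, 97.19991302490234), 13.247950553894043)
```

```bash
python3 -m inch '.55 -.97 0 0 0 0;.55 -.97 0 0 0 0;.55 -.97 0 0 0 0;.54 -.95 0 0 0 0;0 0 -.9 0 0 0;0 0 -.9 0 0 0;0 0 -.9 0 0 0;0 0 0 0 0 0'
python3 - <<'E'
from h import *
st();p=arm.grab_frame('wrist');save(p,'w2');w=cloud(p)
for t in('crusher','disc','trivet'):
    for r in arm.masks_of(p,t)[:1]:
        q=w[r['mask']];q=q[~np.isnan(q[:,0])]
        if len(q):
            z=np.median(q[:,2]);xy=(q[abs(q[:,2]-z)<.004][:,:2]*1000).astype(np.float32)
            print(t,round(r['confidence'],2),z.round(4),cv2.minEnclosingCircle(xy),cv2.minAreaRect(xy))
E
```

```text
t: 5.45
eef_pos: [0.6261, -0.1384, 0.1437]
ee_rot: [0.482, 1.567, 3.121]
force: [-0.1, 0.3, 0.2]
width: 0.0877
t 5.45 tcp [ 0.6261 -0.1384  0.1437] ty ang -118.8 tx [-0.004  0.    -1.   ] w 0.0877 F [-0.1  0.3  0.2] q6 0.98
crusher 0.65 0.0696 ((629.7188110351562, -140.17465209960938), 37.314205169677734) ((629.814697265625, -140.35838317871094), (55.8342399597168, 55.01287841796875), 61.25234603881836)
disc 0.6 0.0136 ((633.8541870117188, -144.7782440185547), 45.69518280029297) ((641.55419921875, -149.4009246826172), (90.50860595703125, 72.6124267578125), 59.87321090698242)
trivet 0.87 0.0136 ((490.3405456542969, -145.40261840820312), 35.43021011352539) ((497.8072509765625, -149.66632080078125), (70.11421966552734, 32.13606262207031), 60.08999252319336)
```

View pics/w2.png

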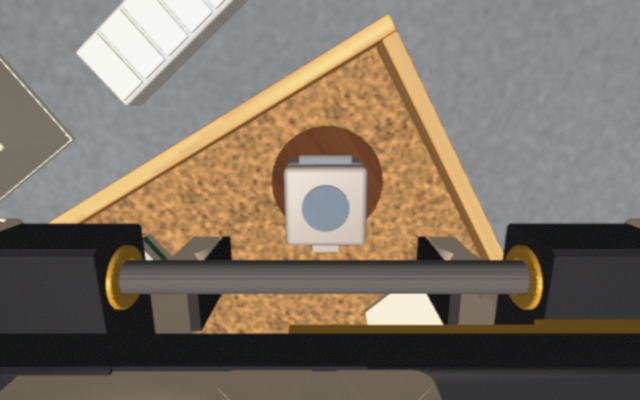

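The crusher sits centred between the jaws (326,205), so I descend and grip.

```bash
python3 -m inch '0 0 -.8 0 0 0;0 0 -.8 0 0 0;0 0 -.8 0 0 0;0 0 -.8 0 0 0;0 0 -.6 0 0 0;0 0 0 0 0 0;0 0 0 0 0 0'
python3 -m inch '0 0 0 0 0 0;0 0 0 0 0 0;0 0 0 0 0 0;0 0 0 0 0 0;0 0 0 0 0 0;0 0 0 0 0 0;0 0 0 0 0 0;0 0 0 0 0 0' 0 25
python3 -c "from h import *;st()"
```

```text
t: 6.52
eef_pos: [0.6284, -0.1393, 0.0326]
ee_rot: [-2.778, 1.569, -0.14]
force: [0.5, 0.6, 0.4]
width: 0.0877
t: 7.52
eef_pos: [0.6275, -0.1393, 0.0318]
ee_rot: [2.017, 1.571, -1.628]
force: [-0.7, -0.2, 4.9]
width: 0.0558
t 7.53 tcp [ 0.6275 -0.1393  0.0318] ty ang -118.9 tx [-0. -0. -1.] w 0.0558 F [-0.7 -0.2  4.9] q6 0.98
```

```bash
python3 -m inch '0 0 .5 0 0 0;0 0 1 0 0 0;-.855 -.065 0 0 0 0;-.855 -.065 0 0 0 0;-.855 -.065 0 0 0 0;-.855 -.065 0 0 0 0;-.855 -.065 0 0 0 0;-.855 -.065 0 0 0 0;0 0 0 0 0 0;0 0 0 0 0 0;0 0 -.7 0 0 0;0 0 -.4 0 0 0'
python3 -m inch '0 0 -.2 0 0 0;0 0 -.16 0 0 0;0 0 0 0 0 0;0 0 0 0 0 0;0 0 0 0 0 0'
python3 -c "from h import *;st()"
```

```text
t: 9.02
eef_pos: [0.4741, -0.1508, 0.0429]
ee_rot: [0.535, 1.57, -3.111]
force: [0.5, -0.3, -2.7]
width: 0.0561
t: 9.65
eef_pos: [0.4739, -0.151, 0.0331]
ee_rot: [-2.642, 1.57, -0.004]
force: [-0.9, -0.2, -1.7]
width: 0.0557
t 9.65 tcp [ 0.4739 -0.151   0.0331] ty ang -118.9 tx [ 0.001 -0.    -1.   ] w 0.0557 F [-0.9 -0.2 -1.7] q6 0.98
```

```bash
python3 -m inch '0 0 -.04 0 0 0;0 0 0 0 0 0;0 0 0 0 0 0' 
python3 -m inch '0 0 0 0 0 0;0 0 0 0 0 0;0 0 0 0 0 0;0 0 0 0 0 0;0 0 0 0 0 0;0 0 .5 0 0 0;0 0 1 0 0 0;0 0 1 0 0 0;0 0 1 0 0 0;0 0 1 0 0 0;0 0 .8 0 0 0' 1
python3 -m inch '.04 .96 0 0 0 0;.04 .96 0 0 0 0;.04 .96 0 0 0 0;.04 .96 0 0 0 0;.04 .96 0 0 0 0;.04 .96 0 0 0 0;.04 .96 0 0 0 0;.04 .96 0 0 0 0;.04 .96 0 0 0 0;.04 .96 0 0 0 0;0 0 0 0 0 0;0 0 0 0 0 0'
cat >> h.py <<'E'
def look(p,names,n=1):
    w=cloud(p)
    for t in names:
        for r in arm.masks_of(p,t)[:n]:
            q=w[r['mask']];q=q[~np.isnan(q[:,0])]
            if len(q)<10: continue
            h=q[:,2];z=np.median(h[h>np.percentile(h,97)-.006]);z2=np.median(h)
            for zz in(z,z2):
                xy=(q[abs(h-zz)<.004][:,:2]*1000).astype(np.float32)
                if len(xy)<5: continue
                c,rad=cv2.minEnclosingCircle(xy);m=cv2.minAreaRect(xy)
                print(t,round(r['confidence'],2),'z',zz.round(4),'circ',np.round(c,1),round(rad,1),'rect',np.round(m[0],1),np.round(m[1],1),round(m[2],1))
E
python3 - <<'E'
from h import *
st();p=arm.grab_frame('wrist');save(p,'w3');look(p,('canister','dish','bottle','mat'))
p=arm.grab_frame('top');look(p,('crusher','trivet','disc'))
E
```

```text
t: 10.02
eef_pos: [0.4739, -0.1509, 0.0317]
ee_rot: [-2.713, 1.57, -0.076]
force: [0.1, -0.5, -0.4]
width: 0.0557
t: 11.4
eef_pos: [0.4738, -0.1509, 0.1919]
ee_rot: [-2.63, 1.57, 0.008]
force: [-0.2, 0.4, 0.4]
width: 0.0881
t: 12.9
eef_pos: [0.4853, 0.1367, 0.1904]
ee_rot: [1.086, 1.57, -2.559]
force: [-0.1, -0.5, -0.0]
width: 0.0876
t 12.9 tcp [0.4853 0.1367 0.1904] ty ang -118.9 tx [-0.001 -0.    -1.   ] w 0.0876 F [-0.1 -0.5 -0. ] q6 0.4
canister 0.6 z 0.1057 circ [490.7 196. ] 33.4 rect [498.6 191. ] [65.4 47.3] 60.4
canister 0.6 z 0.1053 circ [490.7 196. ] 33.4 rect [498.6 191. ] [65.4 47.3] 60.4
dish 0.74 z 0.0135 circ [ 472.2 -135. ] 44.2 rect [ 470.3 -125.6] [87.  47.4] 11.3
dish 0.74 z 0.0134 circ [ 472.2 -135. ] 44.2 rect [ 470.3 -125.6] [87.  47.4] 11.3
bottle 0.79 z 0.1186 circ [631.2 202.3] 14.7 rect [630.8 202.3] [28.7 27.8] 61.6
bottle 0.79 z 0.0881 circ [630.6 201.3] 23.1 rect [628.4 199.2] [37.4 44.8] 47.3
mat 0.83 z 0.0137 circ [630.2 197. ] 60.5 rect [631.  197.6] [88.1 88.4] 15.4
mat 0.83 z 0.0137 circ [630.2 197. ] 60.5 rect [631.  197.6] [88.1 88.4] 15.4
crusher 0.73 z 0.0711 circ [ 475.1 -152.1] 35.6 rect [ 475.4 -151.7] [54.6 56.3] 61.2
crusher 0.73 z 0.0699 circ [ 475.2 -151.3] 36.3 rect [ 475.4 -151.7] [54.8 56.3] 62.1
trivet 0.87 z 0.0201 circ [ 472.9 -148.2] 43.6 rect [ 465.5 -136.8] [85.2 52.8] 36.6
trivet 0.87 z 0.0144 circ [ 474.6 -150.3] 47.0 rect [ 466.2 -138.5] [93.5 59.8] 36.5
disc 0.85 z 0.0147 circ [ 632.6 -145.5] 46.3 rect [ 633.1 -145.5] [87.4 89.8] 46.0
disc 0.85 z 0.0145 circ [ 632.6 -145.5] 46.3 rect [ 633.1 -145.5] [87.4 89.8] 46.0
```

View pics/w3.png

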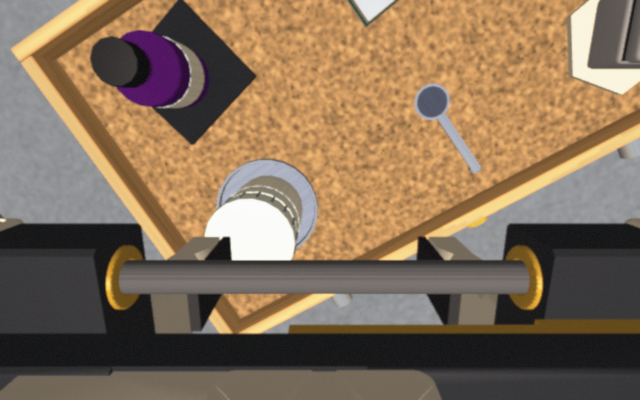

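View: purple bottle on the mat (150,70), white canister on the dish (252,235), crusher standing on the tile (at right edge). Next is the canister.

```bash
python3 -m inch '.07 .98 0 0 0 0;.07 .97 0 0 0 0;0 0 0 0 0 0;0 0 0 0 0 0;0 0 0 0 0 0'
python3 -c "
from h import *;st();p=arm.grab_frame('wrist');look(p,('canister','dish'))"
```

```text
t: 13.98
eef_pos: [0.4897, 0.195, 0.1906]
ee_rot: [1.157, 1.571, -2.489]
force: [0.2, -0.1, -0.5]
width: 0.0876
t 13.97 tcp [0.4897 0.195  0.1906] ty ang -118.9 tx [-0. -0. -1.] w 0.0876 F [ 0.2 -0.1 -0.5] q6 0.31
canister 0.79 z 0.1056 circ [490.  196.7] 33.8 rect [490.5 196.5] [65.6 65.2] 23.5
canister 0.79 z 0.1055 circ [490.  196.7] 33.8 rect [490.5 196.5] [65.6 65.2] 23.5
dish 0.89 z 0.0175 circ [490.5 197.9] 48.6 rect [504.4 190.7] [97.  65.5] 63.0
dish 0.89 z 0.0111 circ [494.4 195.6] 47.7 rect [506.2 189.8] [93.2 61.5] 63.1
```

```bash
python3 -m inch '0 .03 -.8 0 0 0;0 0 -.8 0 0 0;0 0 -.8 0 0 0;0 0 -.8 0 0 0;0 0 -.8 0 0 0;0 0 -.6 0 0 0;0 0 0 0 0 0;0 0 0 0 0 0'
python3 -m inch '0 0 0 0 0 0;0 0 0 0 0 0;0 0 0 0 0 0;0 0 0 0 0 0;0 0 0 0 0 0;0 0 0 0 0 0;0 0 0 0 0 0' 0 25
python3 -c "from h import *;st()"
```

```text
t: 15.12
eef_pos: [0.4903, 0.1966, 0.0533]
ee_rot: [-2.16, 1.57, 0.477]
force: [1.1, 0.2, 1.2]
width: 0.0874
t: 16.0
eef_pos: [0.4899, 0.1965, 0.053]
ee_rot: [-2.277, 1.57, 0.361]
force: [-1.9, 1.1, 5.8]
width: 0.0657
t 16.0 tcp [0.4899 0.1965 0.053 ] ty ang -118.9 tx [ 0.  0. -1.] w 0.0657 F [-1.9  1.1  5.8] q6 0.31
```

```bash
python3 -m inch '0 0 .5 0 0 0;0 0 .75 0 0 0;0 0 .75 0 0 0;.1 -.2 0 0 0 0;.3 -.7 0 0 0 0;.4 -.95 0 0 0 0;.4 -.95 0 0 0 0;.4 -.95 0 0 0 0;.4 -.95 0 0 0 0;.4 -.95 0 0 0 0;.4 -.95 0 0 0 0;.4 -.95 0 0 0 0'
python3 -m inch '.4 -.95 0 0 0 0;.4 -.95 0 0 0 0;.4 -.95 0 0 0 0;.3 -.7 0 0 0 0;.47 -1 0 0 0 0;0 -.28 0 0 0 0;0 0 0 0 0 0;0 0 0 0 0 0;0 0 0 0 0 0'
python3 -c "from h import *;st();p=arm.grab_frame('wrist');look(p,('canister','disc'));p=arm.grab_frame('top');look(p,('canister','disc'))"
```

```text
t: 17.5
eef_pos: [0.5855, -0.0314, 0.1116]
ee_rot: [0.57, 1.569, -3.076]
force: [-0.0, 0.1, -1.8]
width: 0.0657
t: 18.62
eef_pos: [0.6449, -0.1741, 0.1127]
ee_rot: [-2.222, 1.571, 0.417]
force: [-0.2, 0.2, -2.6]
width: 0.0656
t 18.62 tcp [ 0.6449 -0.1741  0.1127] ty ang -118.8 tx [ 0.  0. -1.] w 0.0656 F [-0.2  0.2 -2.6] q6 1.04
canister 0.87 z 0.1652 circ [ 646.  -173.3] 33.4 rect [ 658.8 -179.3] [66.8 37.5] 64.6
canister 0.87 z 0.1648 circ [ 646.  -173.3] 33.4 rect [ 658.8 -179.3] [66.8 37.5] 64.6
disc 0.92 z 0.0137 circ [ 662.4 -137.9] 34.3 rect [ 668.  -135.8] [20.8 68.1] 20.8
disc 0.92 z 0.0137 circ [ 662.4 -137.9] 34.3 rect [ 668.  -135.8] [20.8 68.1] 20.8
```

I miscounted one row and overshot by 31 mm, with nothing touched. Correcting.

```bash
python3 -m inch '-.4 .97 0 0 0 0;0 0 0 0 0 0;0 0 0 0 0 0;0 0 -.7 0 0 0;0 0 -.7 0 0 0;0 0 -.3 0 0 0;0 0 -.15 0 0 0;0 0 0 0 0 0;0 0 0 0 0 0;0 0 0 0 0 0'
python3 - <<'E'
from h import *
st();p=arm.grab_frame('wrist');save(p,'w4');look(p,('canister','disc'));p=arm.grab_frame('top');look(p,('canister',))
E
```

```text
t: 20.18
eef_pos: [0.6333, -0.1458, 0.0577]
ee_rot: [-2.612, 1.57, 0.026]
force: [-0.0, -0.1, -1.7]
width: 0.0657
t 20.18 tcp [ 0.6333 -0.1458  0.0577] ty ang -118.9 tx [ 0.001  0.    -1.   ] w 0.0657 F [-0.  -0.1 -1.7] q6 0.99
canister 0.89 z 0.1102 circ [ 634.2 -145.1] 33.5 rect [ 647.1 -151.2] [66.9 37.9] 64.5
canister 0.89 z 0.1098 circ [ 634.2 -145. ] 33.6 rect [ 647.1 -151.2] [67.1 37.9] 64.5
disc 0.72 z 0.0137 circ [ 634.2 -144.8] 45.6 rect [ 651.3 -154.1] [90.9 51.3] 61.4
disc 0.72 z 0.0136 circ [ 634.2 -144.8] 45.6 rect [ 651.3 -154.1] [90.9 51.3] 61.4
canister 0.94 z 0.0947 circ [383.  392.4] 33.1 rect [383.1 392.3] [63.2 64.6] 0.7
canister 0.94 z 0.0938 circ [383.  393.2] 33.8 rect [383.1 392.3] [63.3 64.6] 1.0
```

View pics/w4.png

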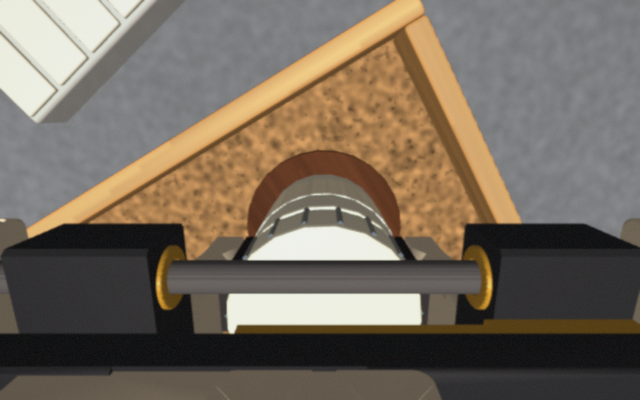

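Canister and disc centres agree within 1 mm (324,220). I set it down, release, and go to the bottle.

```bash
python3 -m inch '0 0 -.06 0 0 0;0 0 0 0 0 0;0 0 0 0 0 0' 
python3 -m inch '0 0 0 0 0 0;0 0 0 0 0 0;0 0 0 0 0 0;0 0 0 0 0 0;0 0 0 0 0 0;0 0 .5 0 0 0;0 0 1 0 0 0;0 0 1 0 0 0;0 0 1 0 0 0;0 0 1 0 0 0;0 0 .3 0 0 0' 1
python3 -m inch '0 .96 0 0 0 0;0 .96 0 0 0 0;0 .96 0 0 0 0;0 .96 0 0 0 0;0 .96 0 0 0 0;0 .96 0 0 0 0;0 .96 0 0 0 0;0 .96 0 0 0 0;-.1 .96 0 0 0 0;0 .96 0 0 0 0;0 .96 0 0 0 0;0 .96 0 0 0 0'
python3 -m inch '0 0 0 0 0 0;0 0 0 0 0 0;0 0 0 0 0 0'
python3 - <<'E'
from h import *
st();p=arm.grab_frame('wrist');save(p,'w5');look(p,('bottle','mat','dish'));p=arm.grab_frame('top');look(p,('canister','dish','disc'),2)
E
```

```text
t: 20.8
eef_pos: [0.6332, -0.1459, 0.056]
ee_rot: [-2.971, 1.57, -0.333]
force: [-1.2, 0.2, 5.5]
width: 0.0656
t: 22.18
eef_pos: [0.6341, -0.146, 0.2028]
ee_rot: [-2.688, 1.566, -0.051]
force: [-0.5, -0.2, -0.3]
width: 0.0879
t: 23.68
eef_pos: [0.6295, 0.2006, 0.199]
ee_rot: [0.822, 1.57, -2.824]
force: [0.3, -0.5, 0.8]
width: 0.0875
t: 24.05
eef_pos: [0.6298, 0.199, 0.1993]
ee_rot: [1.025, 1.571, -2.621]
force: [0.2, -1.1, 0.2]
width: 0.0874
t 24.05 tcp [0.6298 0.199  0.1993] ty ang -118.9 tx [-0. -0. -1.] w 0.0874 F [ 0.2 -1.1  0.2] q6 0.47
bottle 0.89 z 0.1186 circ [631.4 202.6] 14.6 rect [631.5 202.3] [27.8 28.4] 59.8
bottle 0.89 z 0.0895 circ [631.7 202.2] 21.5 rect [635.2 200.3] [42.5 33.8] 58.2
mat 0.91 z 0.0137 circ [631.6 197.9] 60.7 rect [631.2 197.6] [87.8 87.9] 15.5
mat 0.91 z 0.0137 circ [631.6 197.9] 60.7 rect [631.2 197.6] [87.8 87.9] 15.5
dish 0.63 z 0.0163 circ [491.  197.8] 48.8 rect [497.2 196.1] [93.  84.4] 61.2
dish 0.63 z 0.0109 circ [491.7 197.2] 47.8 rect [492.7 202.4] [83.1 94.4] 83.7
canister 0.83 z 0.1096 circ [ 631.8 -146.7] 33.3 rect [ 632.1 -146.7] [63.6 65. ] 27.5
canister 0.83 z 0.1083 circ [ 632.  -146.5] 33.7 rect [ 632.1 -146.7] [63.6 65. ] 27.5
canister 0.59 z 0.0146 circ [ 630.7 -144.6] 44.1 rect [ 621.3 -135. ] [85.9 59.8] 45.1
canister 0.59 z 0.0143 circ [ 630.7 -144.6] 44.1 rect [ 621.3 -135. ] [85.9 59.8] 45.1
dish 0.73 z 0.0158 circ [489.4 195.6] 49.1 rect [488.5 196. ] [95.4 95.1] 1.5
dish 0.73 z 0.0112 circ [489.3 196.5] 50.2 rect [488.8 197.8] [95.1 97.8] 0.8
disc 0.96 z 0.0158 circ [ 631.7 -145.9] 46.0 rect [ 622.7 -137.4] [89.8 66.5] 48.8
disc 0.96 z 0.0143 circ [ 631.8 -145.4] 46.5 rect [ 622.4 -137.7] [91.5 66.5] 48.8
```

View pics/w5.png

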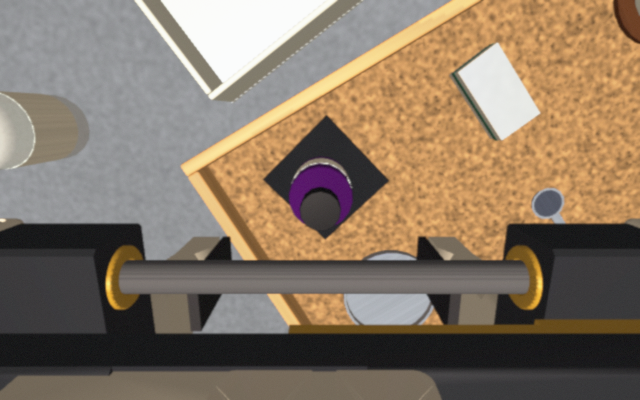

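Bottle cap at (321,210), aligned with the jaw centre; canister stands centred on the disc. I descend to the bottle, keeping the palm just clear of the cap.

```bash
python3 -m inch '.04 .07 -.8 0 0 0;0 0 -.8 0 0 0;0 0 -.8 0 0 0;0 0 -.8 0 0 0;0 0 -.8 0 0 0;0 0 -.4 0 0 0;0 0 -.2 0 0 0;0 0 -.15 0 0 0;0 0 0 0 0 0;0 0 0 0 0 0'
python3 -c "from h import *;st()"
```

```text
t: 25.7
eef_pos: [0.6315, 0.2021, 0.0575]
ee_rot: [-2.109, 1.57, 0.528]
force: [0.0, 0.1, -0.1]
width: 0.0873
t 25.7 tcp [0.6315 0.2021 0.0575] ty ang -118.9 tx [ 0.001  0.001 -1.   ] w 0.0873 F [ 0.   0.1 -0.1] q6 0.46
```

```bash
python3 -m inch '0 0 0 0 0 0;0 0 0 0 0 0;0 0 0 0 0 0;0 0 0 0 0 0;0 0 0 0 0 0;0 0 0 0 0 0;0 0 0 0 0 0;0 0 0 0 0 0' 0 25
python3 -c "from h import *;st()"
```

```text
t: 26.7
eef_pos: [0.6311, 0.2018, 0.0567]
ee_rot: [1.112, 1.571, -2.534]
force: [0.7, -0.6, 0.7]
width: 0.051
t 26.7 tcp [0.6311 0.2018 0.0567] ty ang -118.9 tx [-0. -0. -1.] w 0.051 F [ 0.7 -0.6  0.7] q6 0.46
```

```bash
python3 -m inch '0 0 .3 0 0 0;0 0 .6 0 0 0;0 0 .6 0 0 0;0 0 0 0 0 0;-.7 -.02 0 0 0 0;-.8 -.03 0 0 0 0;-.8 -.03 0 0 0 0;-.8 -.03 0 0 0 0;-.8 -.03 0 0 0 0;-.8 -.02 0 0 0 0;0 0 0 0 0 0;0 0 0 0 0 0'
python3 - <<'E'
from h import *
st();p=arm.grab_frame('wrist');save(p,'w6');look(p,('bottle','dish'));p=arm.grab_frame('side');look(p,('bottle',),2)
c=p['frame'][60:260,180:460];cv2.imwrite('pics/s6.png',cv2.cvtColor(cv2.resize(c,None,fx=2.5,fy=2.5),cv2.COLOR_RGB2BGR))
E
```

```text
t: 28.2
eef_pos: [0.4906, 0.1974, 0.102]
ee_rot: [-2.016, 1.57, 0.621]
force: [0.4, -0.0, -1.5]
width: 0.051
t 28.2 tcp [0.4906 0.1974 0.102 ] ty ang -118.9 tx [ 0.001  0.001 -1.   ] w 0.051 F [ 0.4 -0.  -1.5] q6 0.31
bottle 0.88 z 0.1639 circ [494.3 196.4] 13.6 rect [498.8 193.9] [27.2 11.1] 60.2
bottle 0.88 z 0.1298 circ [491.6 198.2] 25.2 rect [495.3 196. ] [47.5 41.5] 60.4
dish 0.93 z 0.0173 circ [490.4 198. ] 48.9 rect [502.4 191.8] [97.3 70.5] 63.3
dish 0.93 z 0.0109 circ [491.6 199. ] 50.6 rect [502.5 193.7] [96.1 71.6] 60.9
bottle 0.88 z 0.1046 circ [282.  239.8] 14.2 rect [282.2 238.8] [25.7 26.4] 27.7
bottle 0.88 z 0.0636 circ [282.1 236.5] 24.8 rect [280.2 227.2] [26.9 49.6] 78.4
bottle 0.63 z 0.1014 circ [484.  185.6] 23.2 rect [481.3 180.6] [11.5 46.3] 61.5
bottle 0.63 z 0.0802 circ [486.9 190.1] 24.8 rect [482.6 180.7] [20.5 49.7] 65.6
```

View pics/s6.png

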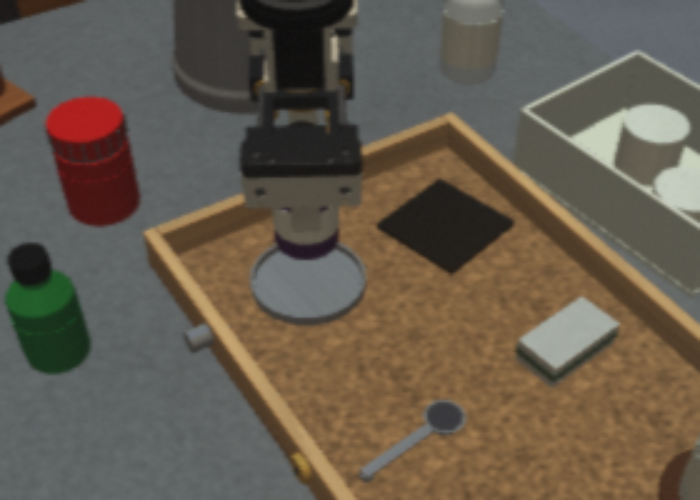

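The bottle hangs upright at (305,235), above the dish (308,280). Lowering.

```bash
python3 -m inch '0 0 -.6 0 0 0;0 0 -.6 0 0 0;0 0 -.25 0 0 0;0 0 -.1 0 0 0;0 0 0 0 0 0;0 0 -.06 0 0 0;0 0 0 0 0 0;0 0 0 0 0 0'
python3 -c "
from h import *;st();p=arm.grab_frame('wrist');look(p,('bottle','dish'))"
```

```text
t: 29.45
eef_pos: [0.4902, 0.1971, 0.0537]
ee_rot: [-2.039, 1.57, 0.598]
force: [-0.3, -0.1, -1.7]
width: 0.0514
t 29.45 tcp [0.4902 0.1971 0.0537] ty ang -118.9 tx [ 0.  0. -1.] w 0.0514 F [-0.3 -0.1 -1.7] q6 0.31
bottle 0.65 z 0.1156 circ [494.3 196.5] 13.6 rect [498.7 194.1] [27.2 11.2] 61.7
bottle 0.65 z 0.0815 circ [491.4 197.9] 25.3 rect [494.8 195.9] [47.3 42. ] 60.2
dish 0.59 z 0.0174 circ [491.8 197.4] 48.6 rect [510.5 187.2] [97.2 51.6] 61.5
dish 0.59 z 0.0109 circ [492.2 196.3] 50.9 rect [508.5 187. ] [101.7  55. ] 60.4
```

```bash
python3 -m inch '0 0 -.04 0 0 0;0 0 0 0 0 0;0 0 0 0 0 0' 
python3 -m inch '0 0 0 0 0 0;0 0 0 0 0 0;0 0 0 0 0 0;0 0 0 0 0 0;0 0 0 0 0 0;0 0 .5 0 0 0;0 0 .8 0 0 0;0 0 .9 0 0 0;0 0 .9 0 0 0;0 0 .9 0 0 0;0 0 0 0 0 0' 1
python3 -m inch '-.04 -.97 0 0 0 0;-.04 -.97 0 0 0 0;-.04 -.97 0 0 0 0;-.04 -.97 0 0 0 0;-.04 -.97 0 0 0 0;-.04 -.97 0 0 0 0;-.04 -.97 0 0 0 0;-.04 -.97 0 0 0 0;-.04 -.97 0 0 0 0;-.04 -.97 0 0 0 0;-.05 -.97 0 0 0 0;-.05 -.96 0 0 0 0'
python3 -m inch '0 0 0 0 0 0;0 0 0 0 0 0;0 0 0 0 0 0'
python3 - <<'E'
from h import *
st();p=arm.grab_frame('wrist');save(p,'w7');look(p,('crusher',));p=arm.grab_frame('top');save(p,'t7');look(p,('crusher','bottle','dish','mat'),2)
E
```

```text
t: 29.98
eef_pos: [0.4903, 0.1971, 0.0537]
ee_rot: [-2.378, 1.57, 0.259]
force: [-5.1, -1.3, 12.8]
width: 0.0511
t: 31.35
eef_pos: [0.4914, 0.1979, 0.1756]
ee_rot: [-2.004, 1.565, 0.634]
force: [0.5, 0.4, 0.2]
width: 0.0876
t: 32.85
eef_pos: [0.4747, -0.1528, 0.1723]
ee_rot: [0.294, 1.571, 2.931]
force: [0.2, -0.1, 0.4]
width: 0.0878
t: 33.22
eef_pos: [0.4751, -0.1513, 0.1723]
ee_rot: [-1.077, 1.571, 1.561]
force: [-1.1, 0.3, -0.3]
width: 0.0879
t 33.23 tcp [ 0.4751 -0.1513  0.1723] ty ang -118.8 tx [ 0.  0. -1.] w 0.0879 F [-1.1  0.3 -0.3] q6 0.98
crusher 0.85 z 0.0699 circ [ 476.9 -150.9] 37.0 rect [ 476.6 -150.9] [55.8 55.5] 61.0
crusher 0.85 z 0.0696 circ [ 477.  -150.9] 37.0 rect [ 476.6 -150.9] [55.8 55.5] 61.0
bottle 0.91 z 0.1046 circ [282.9 240.7] 14.1 rect [283.  240.8] [26.5 26.9] 42.7
bottle 0.91 z 0.0726 circ [283.8 239.8] 24.9 rect [282.3 240.4] [46.8 45.3] 1.1
bottle 0.74 z 0.1158 circ [489.4 196.5] 14.3 rect [489.3 196.5] [28.3 26.5] 45.7
bottle 0.74 z 0.0856 circ [489.7 194.9] 23.8 rect [488.9 196.8] [43.  43.7] 41.2
dish 0.66 z 0.0167 circ [489.5 195.6] 49.0 rect [488.5 197. ] [95.6 92.5] 0.8
dish 0.66 z 0.0115 circ [489.8 196.3] 48.9 rect [491.  197.3] [90.8 92.1] 0.7
mat 0.57 z 0.0142 circ [629.9 194.8] 59.3 rect [630.2 195.1] [88.6 88.4] 14.9
mat 0.57 z 0.014 circ [629.9 194.8] 59.3 rect [630.6 195.1] [89.5 88.3] 15.2
```

View pics/t7.png

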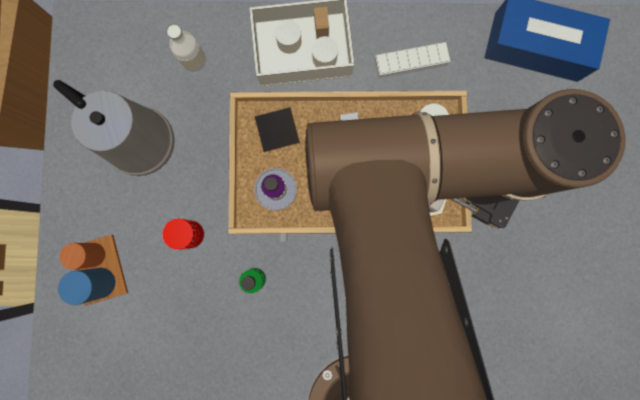

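The bottle stands upright in the dish (272,186), mat empty (277,130). Now the crusher.

```bash
python3 -m inch '.03 0 -.8 0 0 0;0 0 -.8 0 0 0;0 0 -.8 0 0 0;0 0 -.8 0 0 0;0 0 -.8 0 0 0;0 0 -.66 0 0 0;0 0 0 0 0 0;0 0 0 0 0 0'
python3 -m inch '0 0 0 0 0 0;0 0 0 0 0 0;0 0 0 0 0 0;0 0 0 0 0 0;0 0 0 0 0 0;0 0 0 0 0 0;0 0 0 0 0 0;0 0 0 0 0 0' 0 25
python3 -c "from h import *;st()"
```

```text
t: 34.58
eef_pos: [0.4766, -0.1519, 0.0331]
ee_rot: [-2.916, 1.57, -0.278]
force: [-0.7, 1.6, 0.5]
width: 0.0876
t: 35.58
eef_pos: [0.4761, -0.1519, 0.0327]
ee_rot: [-2.94, 1.571, -0.302]
force: [-2.0, 0.8, 5.6]
width: 0.056
t 35.58 tcp [ 0.4761 -0.1519  0.0327] ty ang -118.9 tx [ 0. -0. -1.] w 0.056 F [-2.   0.8  5.6] q6 0.98
```

```bash
python3 -m inch '0 0 1 0 0 0;0 0 1 0 0 0;.4 .89 0 0 0 .68;.4 .89 0 0 0 .68;.4 .89 0 0 0 .68;.4 .89 0 0 0 .68;.4 .89 0 0 0 .68;.4 .89 0 0 0 .68;.4 .89 0 0 0 .68;.4 .89 0 0 0 .68;.4 .89 0 0 0 .68;.4 .89 0 0 0 .68'
python3 -m inch '.4 .89 0 0 0 .68;.4 .89 0 0 0 .68;.36 .93 0 0 0 .68;0 0 0 0 0 0;0 0 0 0 0 0;0 0 0 0 0 0'
python3 - <<'E'
from h import *
st();p=arm.grab_frame('wrist');save(p,'w8');look(p,('crusher','mat'))
E
```

```text
t: 37.08
eef_pos: [0.5967, 0.1167, 0.0923]
ee_rot: [0.324, 1.571, -2.725]
force: [0.8, -1.0, -1.7]
width: 0.0559
t: 37.83
eef_pos: [0.6305, 0.1959, 0.0924]
ee_rot: [0.192, 1.57, -2.683]
force: [-0.4, 0.0, -2.4]
width: 0.056
t 37.83 tcp [0.6305 0.1959 0.0924] ty ang -74.7 tx [-0. -0. -1.] w 0.056 F [-0.4  0.  -2.4] q6 1.24
crusher 0.89 z 0.1294 circ [637.1 198.3] 33.2 rect [638.3 198.6] [41.1 55.9] 15.4
crusher 0.89 z 0.1289 circ [637.2 198.3] 33.3 rect [638.2 198.6] [41.1 56. ] 15.0
mat 0.96 z 0.0137 circ [652.5 203.3] 48.5 rect [653.3 203.6] [42.9 88.5] 16.3
mat 0.96 z 0.0137 circ [652.5 203.3] 48.5 rect [653.3 203.6] [42.9 88.5] 16.3
```

View pics/w8.png

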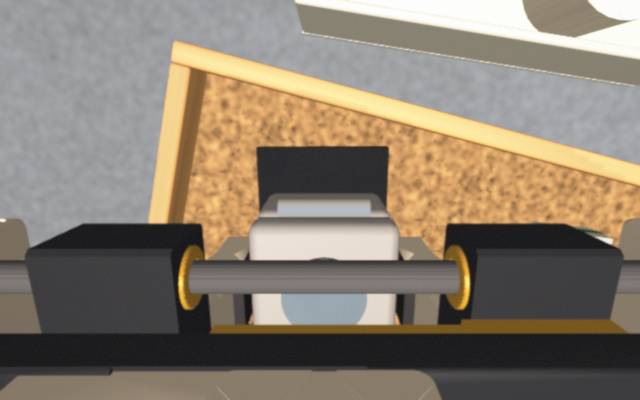

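Crusher square with the mat (322,175) and centred within 1 mm. Lowering.

```bash
python3 -m inch '.02 .02 -.7 0 0 0;0 0 -.7 0 0 0;0 0 -.35 0 0 0;0 0 -.15 0 0 0;0 0 -.07 0 0 0;0 0 0 0 0 0;0 0 0 0 0 0'
python3 -m inch '0 0 -.03 0 0 0;0 0 0 0 0 0;0 0 0 0 0 0'
python3 -m inch '0 0 0 0 0 0;0 0 0 0 0 0;0 0 0 0 0 0;0 0 0 0 0 0;0 0 0 0 0 0;0 0 .5 0 0 0;0 0 .8 0 0 0;0 0 .9 0 0 0;0 0 .9 0 0 0;0 0 .9 0 0 0;0 0 .9 0 0 0' 1
python3 -m inch '-.8 -.6 0 0 0 0;-.8 -.6 0 0 0 0;-.6 -.9 0 0 0 0;-.3 -.9 0 0 0 0;0 -.9 0 0 0 0;0 0 0 0 0 0;0 0 0 0 0 0;0 0 0 0 0 0'
python3 - <<'E'
from h import *
st()
for n in('side','wrist','top'):
    p=arm.grab_frame(n);save(p,n+'9');print(n);look(p,('crusher','mat','bottle','dish','canister','disc','spoon','carton'))
E
```

```text
t: 38.85
eef_pos: [0.6317, 0.1972, 0.034]
ee_rot: [-2.93, 1.57, 0.479]
force: [1.1, -0.3, -1.7]
width: 0.0559
t: 39.22
eef_pos: [0.6316, 0.1972, 0.0328]
ee_rot: [-2.96, 1.57, 0.449]
force: [-0.5, 0.2, -0.2]
width: 0.0557
t: 40.6
eef_pos: [0.6315, 0.197, 0.1817]
ee_rot: [-2.941, 1.57, 0.468]
force: [0.9, -0.7, -0.6]
width: 0.0877
t: 41.6
eef_pos: [0.5567, 0.0804, 0.1795]
ee_rot: [2.757, 1.571, -0.117]
force: [0.4, -0.1, -0.7]
width: 0.0875
t 41.6 tcp [0.5567 0.0804 0.1795] ty ang -74.7 tx [ 0. -0. -1.] w 0.0875 F [ 0.4 -0.1 -0.7] q6 1.35
side
crusher 0.45 z 0.0139 circ [ 473.7 -153.3] 48.5 rect [ 473.4 -153.7] [95.4 86.4] 42.5
crusher 0.45 z 0.0138 circ [ 473.7 -153.3] 48.5 rect [ 473.4 -153.7] [95.4 86.4] 42.5
mat 0.82 z 0.0135 circ [628.7 191.9] 57.2 rect [629.1 194.1] [87.7 87.1] 15.1
mat 0.82 z 0.0135 circ [628.7 191.9] 57.2 rect [629.1 194.1] [87.7 87.1] 15.1
bottle 0.8 z 0.1046 circ [282.8 239.4] 14.0 rect [283.6 238.5] [26.8 24.8] 66.6
bottle 0.8 z 0.063 circ [282.6 235.3] 24.9 rect [282.2 225.2] [21.  49.9] 87.9
dish 0.61 z 0.017 circ [488.4 194.8] 49.7 rect [485.5 188.8] [85.
[... 2170 characters left out ...]
6.7] 24.7 rect [489.7 196.1] [45.7 45.7] 1.9
dish 0.57 z 0.0167 circ [489.3 195.9] 48.6 rect [489.5 197. ] [93.2 94.9] 64.2
dish 0.57 z 0.0115 circ [488.7 196.3] 47.6 rect [489.9 196.2] [90.5 90.1] 46.5
canister 0.6 z 0.1097 circ [ 632.3 -146.3] 33.8 rect [ 631.5 -146.5] [62.2 65.4] 28.1
canister 0.6 z 0.1085 circ [ 632.3 -146.3] 33.8 rect [ 631.5 -146.5] [62.2 65.4] 28.1
disc 0.85 z 0.0152 circ [ 631.6 -145.8] 45.5 rect [ 622.2 -137.4] [89.7 63.5] 49.1
disc 0.85 z 0.0143 circ [ 630.3 -144.8] 46.0 rect [ 621.4 -137.2] [90.6 65. ] 49.1
spoon 0.66 z 0.0167 circ [471.9  10.2] 47.7 rect [472.1  14. ] [30.3 94.8] 89.9
spoon 0.66 z 0.0165 circ [471.9  10.2] 47.7 rect [472.1  14. ] [30.3 94.8] 89.9
```

View pics/side9.png

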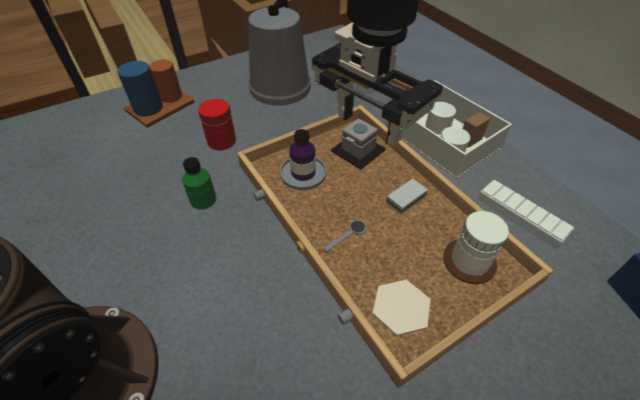

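All three stand upright on their places: bottle in the dish (302,155), crusher on the mat (358,138), canister on the disc (476,243). The tile is empty, and the spoon and carton lie where they were. The robot is clear.

```bash
python3 -c "from h import *;print(arm.job_done())"
```

```text
the job is handed in; nothing more can be done
None
```

The job is done and handed in at about 42 s of the 96 s allowed. I parked the crusher on the six-sided tile. Then the canister went onto the disc, the bottle into the dish and the crusher from the tile onto the mat, turned square with it.

- **Placement:** in the last pictures all three stand upright, each within about 1–2 mm of the middle of its place. The tile is empty again.
- **Other items:** the carton lies where it was. The spoon lies unmoved in the last side picture and its position agrees within the few mm the networks scatter by. I left the red canister and the green bottle alone.
- **Gripper:** it was open and clear of everything at hand-in. The largest wrist force I read was about 14 N, when setting the bottle down.
- **Mistake:** I miscounted one row while carrying the canister and overshot the disc by about 31 mm in the air. I corrected it before lowering, and nothing was touched.
- **Disagreements:** the wrist camera read about 2 mm off the fixed cameras, so I averaged them or worked relative to what one camera saw. In the last check the networks took the tile for the crusher in the side picture and the spoon for the dish in the wrist picture. The top picture did not report the crusher, the mat or the carton. Their positions come from the wrist view, with the mat and carton also measured in the side view, and the side picture shows the crusher upright on the mat.

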